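Fetch the forming plug from behind the bamboo cup

TASK

In one of the two shallow wooden storage trays a tall bamboo cup stands in front of the short solid wooden forming plug. First move that cup out of the way by standing it upright, wholly on the slatted drying stand; then take the plug out from behind and stand it upright inside the round bamboo tray. Set both down without dropping them, and leave the tall cup and the short hollow cup in the other storage tray where they are.

Things in the scene. Friction and masses are not known exactly. Their poses are not given: they have to be found in the camera images.
- cup_mid (a point): Tall woven bamboo cup to move aside: open-topped cylinder, 64 mm diameter, 105 mm tall, walls 4 mm, about 90 g. Point on its axis, half-way up; z up. It stands in front of the plug (robot's side), about 10 mm clear of it, in the same storage tray: 165 mm deep, 125 mm wide, floor 10 mm and side and back edging 18 mm above the bench. The two such trays lie side by side, turned up to 12 degrees.
- plug_mid (a point): Forming plug: solid turned wooden cylinder, 52 mm in diameter, 55 mm tall, closed flat top with a small dark centre mark, about 100 g. This point is on its axis, half-way up; z is up its axis. It stands behind the tall cup (beyond it from the robot), its lower end 10 mm above the bench; the cup's and the plug's axes are about 68 mm apart.
- stand_top (a point): Fixed low drying stand of pale slats, 170 x 170 mm, to the left or right of the storage trays. This point is the centre of its flat top, 50 mm above the bench; x and y run along its edges, z up. It starts empty.
- round_tray_in (a point): Fixed round shallow bamboo tray, 180 mm across, on the opposite side from the stand. This point is the centre of its flat floor, 6 mm above the bench; the floor is 80 mm in radius and the rim stands 20 mm above the bench. It starts empty.
- cup_other_mid (a point): Bystander: a tall bamboo cup just like the first, in the other storage tray; not to be moved. Point on its axis, half-way up (52.5 mm above its foot).
- short_cup_mid (a point): Bystander: a short hollow bamboo cup, open-topped, 52 mm in diameter and 55 mm tall, behind the other tall cup; not to be moved. Point on its axis, half-way up.
Mind the look-alikes: they are no part of the job. What is shaped like the part that bears cup_mid but red is not meant. Leave any pink look-alike of the part that bears round_tray_in alone.

How it is judged:
By the outcome, as a careful person would: the job done as asked, in the order asked, and still so for the second after the job is handed in, with the robot touching nothing.
It also fails if it takes over 69 s, if anything falls off the work surface, if the arm or the gripper's body presses on something with over 40 N, if the wrist force passes 120 N, or if a joint passes its speed limit or range.

ROBOT

A 6-joint arm with a two-finger parallel gripper is mounted at the origin on the work surface. World frame = base frame: x ahead of the robot, y to its left, z up, the work surface at z = 0. Lengths are in mm, angles in rad, forces in N, time in s.
With the tool pointing down it reaches from about 300 to 775 mm from the base axis. Payload 14.6 kg.
Tool frame: the origin (TCP) lies on the centre line of the jaws, within the pads' length; the fingertips stand 8 mm ahead of it and the grasp point (between the pads) lies 11 mm behind it; z points along the fingers, y is the direction in which the jaws open and shut (so a half turn about z gives the same grasp; the last joint's range is limited). The gripper opens to 94 mm and grips with 3 to 60 N. Pads are 16 mm wide; open, the fingers measure 119 mm over their backs; the gripper's body (75 mm by 177 mm) begins 78 mm behind the grasp point.
Start: joints at [1.202, 0.3, 1.521, -0, 1.321, -0.067], TCP at [163.479, 525.132, 213.446] pointing down, gripper open.
Joint ranges: [-3.03, 3.03], [-0.79, 2.21], [0.23, 2.52], [-1.04, 4.18], [0, 3.07], [-2.55, 2.55]. Speed limits (rad/s): [2.22, 2.22, 2.57, 3.14, 3.14, 3.14].

INTERFACE

Orientations are given as [roll, pitch, yaw] about the fixed x, y, z axes, in that order (R = Rz(yaw) Ry(pitch) Rx(roll)).
In Python, from cell import read_state, cams, manip gives the robot as it stands.
- The arm moves only by the shell command python3 -m handwheel 'ROWS' [OPENING] [FORCE]. ROWS is JSON, a list of rows, each a list of 4 numbers: the shift along the tool's x, y, z in m, then the turn about the tool's z in degrees. In form: [[dx, dy, dz, turn], ...]. A call has 1 to 5 rows; each row is the pose to reach, as a shift and turn from the pose measured when the call began, along the tool's axes at that moment; what a row does not reach only later rows make up. A row lasts 1/8 s, in which the tool goes at most 62.5 mm and 10.7 degrees, less where a joint would pass 70% of its speed; a pose out of reach is approached as far as the arm can. A call with a gripper value outside its range is refused whole. OPENING is the closure, from 0 (fully open) to 1 (shut), set as the call begins (- or left out, the last holds). The fingers move at their own pace and stop on an object; FORCE is the grip in N (left out, the last holds). Time passes only in rows, so rows that repeat a pose let the fingers close. It gives the time, the measured TCP pose, the force and the opening at its end, in the units of the state.
- read_state(): the state, without advancing time (a new reading comes with each control period).
- cams.camera(name): name is "side" or "top"; returns the picture (384x512x3 uint8, red, green, blue); there is no depth.
- cams.get_calibration(name): a dict with "vertical_fov" (degrees; the focal length in pixels is half the picture's height over the tangent of half this angle, whatever the lens; pixels are square), "cx", "cy" (the principal point, pixels), "R" (3x3) and "t" (3): a world point X has camera coordinates R X + t. Camera axes: x right, y down, z forward; pixel columns grow to the right and rows downward; lengths in mm; the calibration is good to about 2 mm. A picture is of the moment at which its call begins. get_calibration takes no time and is no camera call.
- manip.sign_off(): hands the job in, once; it reports no verdict.
The state is a dict: "clock": time; "joints": joint angles; "qd": joint speeds; "effort": joint torques, N m; "eef_pos": TCP position; "eef_rot": TCP orientation; "wrist_force": force on the tool from outside, world axes, zero at the start; "moment": the same for the moment, N m; "finger_gap": finger opening in mm.
Only numpy, scipy, OpenCV 4.12 (cv2) and the standard library are available. Lean on these libraries where they do the work, as an engineer would, in place of code of your own. Each camera call takes 0.05 s, during which the arm holds its last target. There are 200 camera calls.

## Working session

There is one attempt and no reset: what is moved stays moved. The work goes in short steps, Python scripts to look and compute and a shell command to move; the robot and the scene stay as the last step left them, time stands still between calls to the robot, and variables do not carry over. Pictures are saved under pics/ and viewed, about 8 in all and at most 12, crops included, and the job is handed in when it is done.

```bash
mkdir -p pics
python3 - <<'E'
from cell import read_state, cams
import cv2,numpy as np
for n in("top","side"):
    im=cams.camera(n); cv2.imwrite(f"pics/{n}0.png",im[:,:,::-1])
    c=cams.get_calibration(n); print(n,c)
    
print(read_state())
a=cv2.imread("pics/top0.png");b=cv2.imread("pics/side0.png")
cv2.imwrite("pics/both0.png",cv2.resize(np.vstack([a,b]),None,fx=.78,fy=.78))
E
```

```text
top {'vertical_fov': 50.93394629160583, 'cx': 250.2842962639532, 'cy': 192.1284355690135, 'R': array([[ 0.01043604, -0.99994454, -0.00141709],
       [-0.9812532 , -0.00996821, -0.19246507],
       [ 0.19244027,  0.0033991 , -0.9813028 ]]), 't': array([  -6.17335935,  451.73156881, 1158.24895906])}
side {'vertical_fov': 57.140689152987584, 'cx': 254.80876055014576, 'cy': 193.2227416644925, 'R': array([[ 0.92591835, -0.37764093,  0.00790869],
       [-0.23025536, -0.58090155, -0.78072778],
       [ 0.29942893,  0.72106915, -0.62482125]]), 't': array([-400.90556758,  153.87611581,  780.03553582])}
{'clock': 0.1, 'joints': array([ 1.20240919e+00,  3.00414221e-01,  1.52154377e+00, -1.22459514e-05,
        1.32067645e+00, -6.66082903e-02]), 'qd': array([ 0.00119622, -0.00102712, -0.00190886, -0.00109444,  0.00190229,
        0.00233272]), 'effort': array([ 2.80853592e-04, -5.32635176e+01, -3.53285122e+01,  7.08958693e-02,
        2.33946566e-02, -9.16017871e-05]), 'eef_pos': array([163.39689644, 524.92495844, 212.93330306]), 'eef_rot': array([-3.14055239e+00, -5.75046509e-05,  2.83981682e+00]), 'wrist_force': array([ 0.35579692, -0.30802813, -0.47264824]), 'moment': array([-0.01339902,  0.00038431, -0.0393457 ]), 'finger_gap': 94.31922244084805}
```

View pics/top0.png

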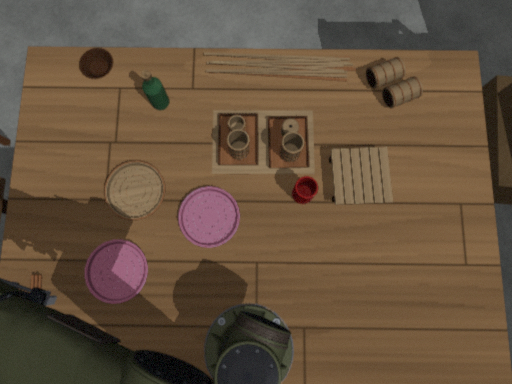

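View pics/side0.png

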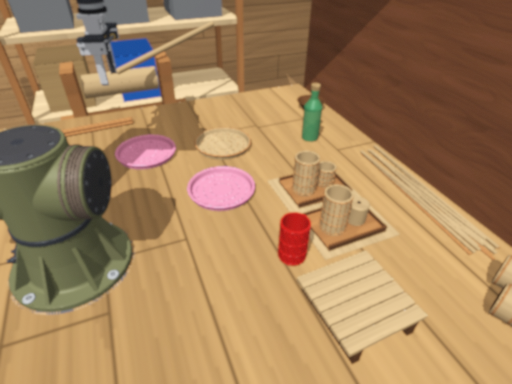

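The top view shows these candidates:
- **Tall cups:** (292,143) in the right tray, (238,140) in the left tray, and a red look-alike at (306,189).
- **Short objects:** a plug with a dark centre mark at (290,126), and a short hollow cup at (236,122).
- **Round trays:** tan at (135,190), with pink look-alikes at (209,217) and (116,271).
- **Stand:** (362,176).

I choose the right-hand cup and plug, the slatted stand and the tan tray, and will check them in a close crop.

```bash
cat > h.py <<'E'
import numpy as np, cv2
from cell import cams, read_state
def cal(n):
    c=cams.get_calibration(n); f=192/np.tan(np.radians(c["vertical_fov"]/2)); return c,f
def cast(n,u,v,z):
    c,f=cal(n); R=np.array(c["R"]);t=np.array(c["t"])
    d=R.T@np.array([(u-c["cx"])/f,(v-c["cy"])/f,1]); o=-R.T@t
    return (o+d*(z-o[2])/d[2]).round(1)
def proj(n,X):
    c,f=cal(n); p=np.array(c["R"])@np.array(X,float)+c["t"]; return (f*p[0]/p[2]+c["cx"]).round(1),(f*p[1]/p[2]+c["cy"]).round(1)
E
python3 - <<'E'
from h import *
a=cv2.imread("pics/top0.png");b=cv2.imread("pics/side0.png")
A=cv2.resize(a[100:215,205:405],None,fx=4,fy=4,interpolation=cv2.INTER_CUBIC)
B=cv2.resize(b[140:250,270:400],None,fx=4,fy=4,interpolation=cv2.INTER_CUBIC)
cv2.imwrite("pics/c1.png",A);cv2.imwrite("pics/c2.png",B)
for nm,u,v,z in [("cup",292,143,115),("plug",290,126,65),("stand",362,176,50),("round",135,190,20),("oth",238,140,115),("short",236,122,65),("red",306,185,105)]: print(nm,cast("top",u,v,z))
# round tray / stand via masks
hsv=cv2.cvtColor(a,cv2.COLOR_BGR2HSV)
for p in [(135,190),(362,176),(345,170),(60,150),(292,143),(285,155)]: print(p,hsv[p[1],p[0]])
E
```

```text
cup [ 582.7 -120.   115. ]
plug [ 652.7 -119.6   65. ]
stand [ 503.1 -334.9   50. ]
round [459.5 349.9  20. ]
oth [590.2  35.1 115. ]
short [663.9  44.   65. ]
red [ 462.  -159.6  105. ]
(135, 190) [ 17  97 145]
(362, 176) [ 18 100  87]
(345, 170) [ 18  96 135]
(60, 150) [ 16 120 128]
(292, 143) [ 20 101  53]
(285, 155) [ 14 113  70]
```

View pics/c1.png

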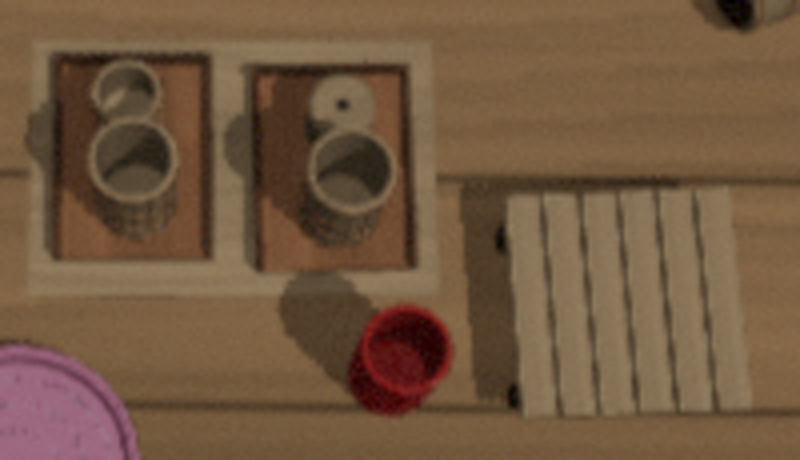

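View pics/c2.png

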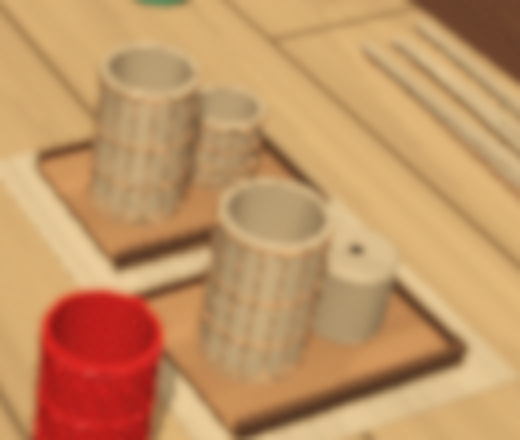

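The crops confirm the choice. The right tray holds a hollow tall cup with its rim centre at top (292.5,142.3) and side (338.2,193.2). The plug has a closed top with a dark mark at top (290.3,125.7) and side (358.7,202.2). Next I cross-check the two views and compute the offset.

```bash
cat >> h.py <<'E'
def off(T):  # tool-frame shift (m) and yaw from current pose to TCP target T (mm), tool down
    s=read_state(); from scipy.spatial.transform import Rotation as Ro
    return (Ro.from_euler("xyz",s["eef_rot"]).as_matrix().T@(np.array(T)-s["eef_pos"])/1000).round(4), np.degrees(s["eef_rot"]).round(1), s["joints"].round(2)
E
python3 - <<'E'
from h import *
def both(nm,t,s,z): print(nm,cast("top",*t,z),cast("side",*s,z))
both("cup",(292.5,142.3),(338.2,193.2),115)
both("plug",(290.3,125.7),(358.7,202.2),65)
for p in [(507,195),(733,187),(752,410),(525,416)]: print("stand",cast("top",p[0]/4+204.6,p[1]/4+99.6,50))
print("stand c",cast("top",361.8,175,50))
a=cv2.imread("pics/top0.png");b=cv2.imread("pics/side0.png")
for n,(u0,u1,v0,v1) in {"top":(100,170,155,222),"side":(190,255,122,162)}.items():
    pass
print("round",cast("top",134,189.5,20),cast("side",223,142.5,20))
print(off([582,-121,210]))
E
```

```text
cup [ 584.8 -121.5  115. ] [ 585.6 -121.7  115. ]
plug [ 653.7 -120.5   65. ] [ 654.2 -119.    65. ]
stand [ 588.2 -245.8   50. ]
stand [ 596.3 -417.2   50. ]
stand [ 424.9 -421.8   50. ]
stand [ 418.7 -254.2   50. ]
stand c [ 506.1 -334.4   50. ]
round [461. 353.  20.] [459.7 340.8  20. ]
(array([-0.5917, -0.4923,  0.0034]), array([-179.9,   -0. ,  162.7]), array([ 1.2 ,  0.3 ,  1.52, -0.  ,  1.32, -0.07]))
```

```bash
python3 -m handwheel '[[-0.048,-0.040,0,-4],[-0.095,-0.08,0,-8],[-0.14,-0.12,0,-12],[-0.19,-0.16,0,-15],[-0.24,-0.2,0,-17.3]]' 0 15; python3 -c "
from h import *
print(off([585,-121.5,200]))"
```

```text
clock: 0.72
eef_pos: [332.0, 263.4, 213.1]
eef_rot: [-3.141, -0.0, -3.14]
wrist_force: [0.6, 0.4, 0.2]
finger_gap: 93.6
(array([-0.2522, -0.3854,  0.0134]), array([-179.9,   -0. , -179.9]), array([ 0.58,  0.01,  1.85, -0.  ,  1.28, -0.99]))
```

```bash
python3 -m handwheel '[[-0.031,-0.048,0,0],[-0.063,-0.096,0,0],[-0.094,-0.144,0,0],[-0.126,-0.192,0,0],[-0.157,-0.24,0,0]]'; python3 -m handwheel '[[-0.032,-0.048,0,0],[-0.063,-0.097,0,0],[-0.085,-0.13,0,0],[-0.094,-0.145,0,0],[-0.094,-0.145,0,0]]'; python3 -c "
from h import *
print(off([585,-121.5,79]))
cv2.imwrite('pics/s1.png',cams.camera('side')[:,:,::-1])"
```

```text
clock: 1.35
eef_pos: [490.2, 21.8, 213.2]
eef_rot: [-3.141, -0.0, -3.14]
wrist_force: [0.5, 1.6, 0.5]
finger_gap: 94.1
clock: 1.98
eef_pos: [584.3, -123.0, 212.7]
eef_rot: [-3.141, -0.001, -3.14]
wrist_force: [0.3, 0.5, -0.3]
finger_gap: 93.9
(array([-0.0009,  0.0016,  0.1337]), array([-1.800e+02, -1.000e-01, -1.799e+02]), array([-0.27,  0.41,  1.38, -0.  ,  1.36, -1.84]))
```

View pics/s1.png

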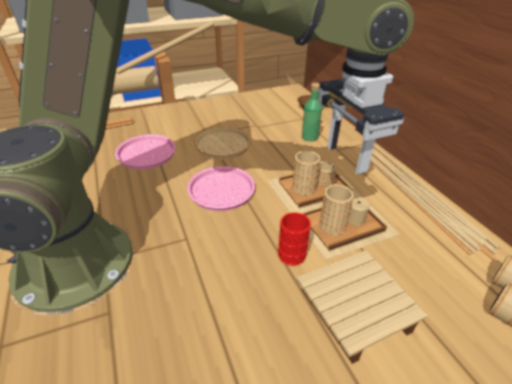

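The gripper hangs above the right-hand cup, with the jaws at (335,130) and (365,160) spanning its y direction. I descend and grip.

```bash
python3 -m handwheel '[[-0.001,0.0015,0.04,0],[-0.001,0.0015,0.08,0],[-0.001,0.0015,0.11,0],[-0.001,0.0015,0.133,0],[-0.001,0.0015,0.133,0]]' && python3 -m handwheel '[[0,0,0,0],[0,0,0,0],[0,0,0,0],[0,0,0,0],[0,0,0,0]]' 1 15;  python3 -m handwheel '[[0,0,0,0],[0,0,0,0],[0,0,0,0]]'
```

```text
clock: 2.65
eef_pos: [583.9, -119.3, 79.1]
eef_rot: [3.141, -0.003, -3.138]
wrist_force: [0.2, 0.6, 0.8]
finger_gap: 93.9
clock: 3.28
eef_pos: [584.2, -119.4, 79.7]
eef_rot: [3.141, -0.003, -3.138]
wrist_force: [0.1, 0.5, 6.2]
finger_gap: 65.2
clock: 3.65
eef_pos: [584.2, -119.3, 79.8]
eef_rot: [3.141, -0.003, -3.138]
wrist_force: [-1.0, 0.4, 1.9]
finger_gap: 65.0
```

```bash
python3 -m handwheel '[[0,0,-0.015,0],[0,0,-0.04,0],[0,0,-0.065,0],[0,0,-0.08,0],[0,0,-0.08,0]]' && python3 -m handwheel '[[0.01,-0.03,0,0],[0.025,-0.07,0,0],[0.04,-0.11,0,0],[0.055,-0.15,0,0],[0.068,-0.185,0,0]]';  python3 -m handwheel '[[0.006,-0.018,0,0],[0.01,-0.03,0,0],[0.01,-0.03,0,0]]'; python3 -c "
from h import *
print(off([506,-333,80+40+3]),read_state()['finger_gap'])
cv2.imwrite('pics/s2.png',np.vstack([cams.camera('side')[200:,:,::-1],cams.camera('top')[90:250,:,::-1]]))"
```

```text
clock: 4.28
eef_pos: [584.7, -119.5, 160.8]
eef_rot: [-3.141, -0.001, -3.138]
wrist_force: [-0.0, -0.9, -2.1]
finger_gap: 64.8
clock: 4.9
eef_pos: [516.2, -305.8, 159.6]
eef_rot: [3.141, -0.002, -3.139]
wrist_force: [-0.3, -0.5, -1.5]
finger_gap: 65.1
clock: 5.28
eef_pos: [506.4, -335.8, 159.3]
eef_rot: [3.141, -0.003, -3.139]
wrist_force: [1.1, -0.5, -1.3]
finger_gap: 65.0
(array([0.0003, 0.0027, 0.0363]), array([ 179.9,   -0.2, -179.9]), array([-0.65,  0.48,  1.41, -0.  ,  1.26, -2.22])) 64.98093710845242
```

View pics/s2.png

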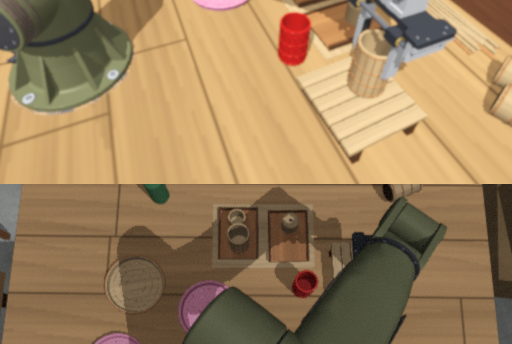

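The cup hangs upright above the stand (side view, 368,65), and the plug still stands at its mark (290,220 in the stack). I lower it gently.

```bash
python3 -m handwheel '[[0,0.002,0.015,0],[0,0.002,0.028,0],[0,0.002,0.034,0],[0,0.002,0.036,0],[0,0.002,0.036,0]]' && python3 -m handwheel '[[0,0,0.001,0],[0,0,0.002,0],[0,0,0.003,0],[0,0,0.003,0]]'
```

```text
clock: 6.0
eef_pos: [506.7, -333.1, 123.7]
eef_rot: [3.141, -0.002, -3.138]
wrist_force: [-0.2, 0.2, -0.5]
finger_gap: 64.7
clock: 6.5
eef_pos: [506.7, -333.1, 120.6]
eef_rot: [3.141, -0.002, -3.138]
wrist_force: [0.1, 0.2, -1.2]
finger_gap: 65.0
```

```bash
python3 -m handwheel '[[0,0,0.0007,0],[0,0,0.0012,0],[0,0,0.0012,0]]'; python3 -m handwheel '[[0,0,0.0005,0],[0,0,0.001,0],[0,0,0.001,0]]'
```

```text
clock: 6.88
eef_pos: [506.8, -333.1, 119.7]
eef_rot: [3.141, -0.002, -3.138]
wrist_force: [-0.0, 0.5, 2.8]
finger_gap: 64.9
clock: 7.25
eef_pos: [506.9, -333.2, 119.7]
eef_rot: [3.141, -0.001, -3.138]
wrist_force: [-2.8, 2.2, 9.3]
finger_gap: 65.1
```

It is seated (about 10 N upward). I release, rise, and go to the plug.

```bash
python3 -m handwheel '[[0,0,-0.0007,0],[0,0,-0.0007,0],[0,0,-0.0007,0],[0,0,-0.0007,0],[0,0,-0.0007,0]]' 0 && python3 -m handwheel '[[0,0,-0.01,0],[0,0,-0.04,0],[0,0,-0.08,0],[0,0,-0.11,0],[0,0,-0.11,0]]'; python3 -c "
from h import *
print(off([654,-120,200]))"
```

```text
clock: 7.88
eef_pos: [506.9, -333.2, 120.3]
eef_rot: [3.141, -0.001, -3.138]
wrist_force: [0.4, -0.2, 0.7]
finger_gap: 93.9
clock: 8.5
eef_pos: [507.7, -333.7, 233.4]
eef_rot: [-3.139, 0.002, -3.138]
wrist_force: [-0.7, -0.6, -0.6]
finger_gap: 94.0
(array([-0.147 ,  0.2133,  0.0331]), array([-1.798e+02,  1.000e-01, -1.798e+02]), array([-0.64,  0.41,  1.32, -0.  ,  1.4 , -2.22]))
```

```bash
python3 -m handwheel '[[-0.03,0.043,0,0],[-0.06,0.087,0,0],[-0.09,0.13,0.01,0],[-0.12,0.174,0.02,0],[-0.147,0.213,0.033,0]]'; python3 -m handwheel '[[0,0,0,0]]'; python3 -c "
from h import *
print(off([654,-120,37]))
t=cams.camera('top')[:,:,::-1];s=cams.camera('side')[:,:,::-1]
k=lambda i:cv2.resize(np.ascontiguousarray(i),None,fx=2,fy=2,interpolation=cv2.INTER_CUBIC)
cv2.imwrite('pics/s3.png',k(np.hstack([s[130:370,260:440],t[80:320,210:400]])))"
```

```text
clock: 9.12
eef_pos: [654.6, -118.5, 199.0]
eef_rot: [-3.139, 0.002, -3.138]
wrist_force: [0.5, -0.1, 0.3]
finger_gap: 93.8
clock: 9.25
eef_pos: [655.0, -115.5, 196.4]
eef_rot: [-3.14, -0.002, -3.134]
wrist_force: [-0.1, -1.3, -0.7]
finger_gap: 94.3
(array([ 0.0008, -0.0042,  0.1594]), array([-1.799e+02, -1.000e-01, -1.796e+02]), array([-0.23,  0.58,  1.17, -0.  ,  1.4 , -1.81]))
```

View pics/s3.png

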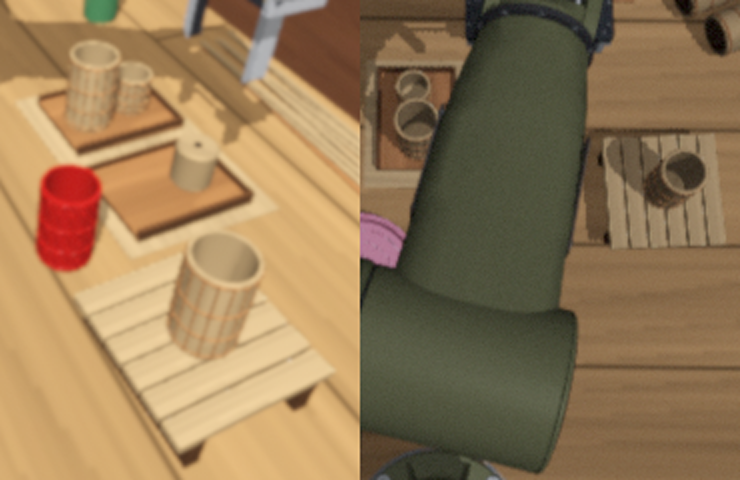

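The cup stands upright in the middle of the stand. The plug mark is at side (359,202.5), so it hasn't moved. I descend on the plug.

```bash
python3 -m handwheel '[[0.001,-0.0045,0.03,0],[0.001,-0.0045,0.075,0],[0.001,-0.0045,0.115,0],[0.001,-0.0045,0.145,0],[0.001,-0.0045,0.159,0]]'; python3 -m handwheel '[[0,0,0,0],[0,0,0,0]]';  python3 -c "
from h import *
print(off([654,-120,38]))"
```

```text
clock: 9.98
eef_pos: [652.3, -124.4, 37.8]
eef_rot: [-3.14, -0.002, -3.138]
wrist_force: [0.9, 0.1, -0.1]
finger_gap: 94.1
clock: 10.22
eef_pos: [652.8, -125.0, 39.3]
eef_rot: [-3.139, 0.0, -3.139]
wrist_force: [-0.1, -1.1, 0.4]
finger_gap: 94.0
(array([-0.0012,  0.005 ,  0.0013]), array([-179.9,    0. , -179.9]), array([-0.24,  0.73,  1.31, -0.  ,  1.11, -1.82]))
```

Centre sideways first, then close.

```bash
python3 -m handwheel '[[-0.001,0.005,0.001,0],[-0.001,0.005,0.001,0],[-0.001,0.005,0.001,0]]'; python3 -m handwheel '[[0,0,0,0],[0,0,0,0],[0,0,0,0],[0,0,0,0],[0,0,0,0]]' 1 15;  python3 -m handwheel '[[0,0,0,0],[0,0,0,0],[0,0,0,0]]'
```

```text
clock: 10.6
eef_pos: [653.9, -119.9, 38.6]
eef_rot: [-3.139, 0.001, -3.139]
wrist_force: [-0.0, 0.2, -0.5]
finger_gap: 93.8
clock: 11.22
eef_pos: [653.9, -119.9, 38.5]
eef_rot: [-3.139, 0.001, -3.139]
wrist_force: [-0.3, -0.1, 0.3]
finger_gap: 51.9
clock: 11.6
eef_pos: [653.9, -119.9, 38.5]
eef_rot: [-3.139, 0.001, -3.139]
wrist_force: [0.4, -0.3, 0.2]
finger_gap: 51.8
```

```bash
python3 -m handwheel '[[0,0,-0.02,0],[0,0,-0.06,0],[0,0,-0.1,0],[0,0,-0.13,0],[0,0,-0.14,0]]' && python3 -m handwheel '[[0.01,0.024,0,0],[0.03,0.072,0,0],[0.05,0.12,0,0],[0.07,0.168,0,0],[0.09,0.216,0,0]]';  python3 -m handwheel '[[0.02,0.048,0,0],[0.04,0.096,0,0],[0.06,0.144,0,0],[0.08,0.19,0,0],[0.095,0.225,0,0]]'; python3 -m handwheel '[[0,0,0,0],[0,0,0,0]]'; python3 -c "
from h import *
print(off([460,347,36.5]),read_state()['finger_gap'])
t=cams.camera('top')[:,:,::-1];s=cams.camera('side')[:,:,::-1]
cv2.imwrite('pics/s4.png',np.hstack([s[:,100:400],t[:,50:400]]))"
```

```text
clock: 12.22
eef_pos: [654.4, -119.6, 181.7]
eef_rot: [-3.138, 0.004, -3.139]
wrist_force: [0.2, 0.0, -2.3]
finger_gap: 52.1
clock: 12.85
eef_pos: [562.6, 97.5, 180.1]
eef_rot: [-3.138, 0.003, -3.139]
wrist_force: [1.1, -0.0, -1.2]
finger_gap: 51.9
clock: 13.48
eef_pos: [465.7, 323.8, 178.6]
eef_rot: [-3.138, 0.003, -3.138]
wrist_force: [0.6, 0.3, -0.8]
finger_gap: 52.0
clock: 13.72
eef_pos: [465.7, 323.2, 178.2]
eef_rot: [-3.137, 0.002, -3.138]
wrist_force: [0.1, 0.2, -1.1]
finger_gap: 51.9
(array([0.0059, 0.0244, 0.1416]), array([-1.797e+02,  1.000e-01, -1.798e+02]), array([ 0.54,  0.37,  1.51, -0.01,  1.26, -1.03])) 51.92979844429981
```

View pics/s4.png

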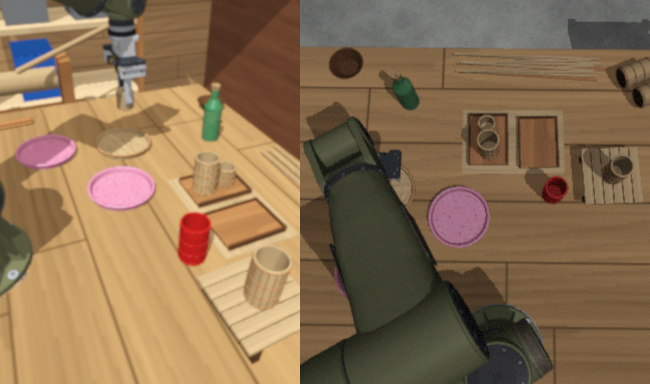

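The plug is held over the tan tray, and the bystanders and the placed cup look undisturbed. I lower it.

```bash
python3 -m handwheel '[[0.003,0.012,0,0],[0.006,0.024,0.02,0],[0.006,0.024,0.06,0],[0.006,0.024,0.1,0],[0.006,0.024,0.125,0]]';  python3 -m handwheel '[[0,0,0.006,0],[0,0,0.011,0],[0,0,0.013,0],[0,0,0.013,0],[0,0,0.013,0]]'
```

```text
clock: 14.45
eef_pos: [459.0, 346.1, 49.8]
eef_rot: [-3.136, -0.0, -3.139]
wrist_force: [-0.6, 0.1, -1.3]
finger_gap: 51.7
clock: 15.08
eef_pos: [459.3, 346.2, 37.4]
eef_rot: [-3.136, 0.0, -3.139]
wrist_force: [-0.2, 0.3, -1.3]
finger_gap: 51.5
```

```bash
python3 -m handwheel '[[0,0,0.001,0],[0,0,0.002,0],[0,0,0.002,0]]'; python3 -m handwheel '[[0,0,0.0007,0],[0,0,0.0012,0],[0,0,0.0012,0]]'; python3 -m handwheel '[[0,0,0.0003,0],[0,0,0.0006,0],[0,0,0.0006,0]]'
```

```text
clock: 15.45
eef_pos: [459.2, 346.1, 35.3]
eef_rot: [-3.136, 0.0, -3.139]
wrist_force: [0.8, 0.1, -1.3]
finger_gap: 51.9
clock: 15.82
eef_pos: [459.3, 346.1, 34.5]
eef_rot: [-3.136, 0.0, -3.139]
wrist_force: [-1.8, -1.9, 5.1]
finger_gap: 51.8
clock: 16.2
eef_pos: [459.4, 346.1, 34.5]
eef_rot: [-3.136, 0.001, -3.139]
wrist_force: [-3.4, -2.9, 8.6]
finger_gap: 51.7
```

```bash
python3 -m handwheel '[[0,0,-0.0005,0],[0,0,-0.0005,0],[0,0,-0.0005,0],[0,0,-0.0005,0],[0,0,-0.0005,0]]' 0 && python3 -m handwheel '[[0,0,-0.01,0],[0,0,-0.04,0],[0,0,-0.09,0],[0,0,-0.14,0],[0,0,-0.17,0]]'; python3 -m handwheel '[[0,0.04,0,0],[0.03,0.08,0,0],[0.07,0.11,0,0],[0.11,0.14,0,0],[0.15,0.17,0,0]]'; python3 -m handwheel '[[0.03,0.03,0,0],[0.07,0.05,0,0],[0.1,0.06,0,0],[0.1,0.06,0,0],[0.1,0.06,0,0]]'; python3 -c "
from h import *
s=read_state();print(s['qd'].round(3),s['joints'].round(2))
t=cams.camera('top')[:,:,::-1];s=cams.camera('side')[:,:,::-1]
cv2.imwrite('pics/s5.png',np.hstack([s[:,100:400],t[:,50:400]]))"
```

```text
clock: 16.82
eef_pos: [459.3, 346.2, 34.9]
eef_rot: [-3.136, 0.001, -3.139]
wrist_force: [0.5, 0.4, 0.1]
finger_gap: 93.5
clock: 17.45
eef_pos: [459.6, 347.3, 208.5]
eef_rot: [-3.138, 0.004, -3.139]
wrist_force: [-0.7, -0.6, -1.5]
finger_gap: 93.8
clock: 18.08
eef_pos: [307.7, 517.7, 208.2]
eef_rot: [-3.139, 0.004, -3.139]
wrist_force: [0.4, 0.4, -0.0]
finger_gap: 94.1
clock: 18.7
eef_pos: [208.1, 577.2, 208.1]
eef_rot: [-3.139, 0.004, -3.139]
wrist_force: [0.2, -1.0, -0.8]
finger_gap: 93.8
[-0.014  0.005 -0.     0.001 -0.002  0.001] [ 1.17  0.45  1.33 -0.01  1.36 -0.41]
```

View pics/s5.png

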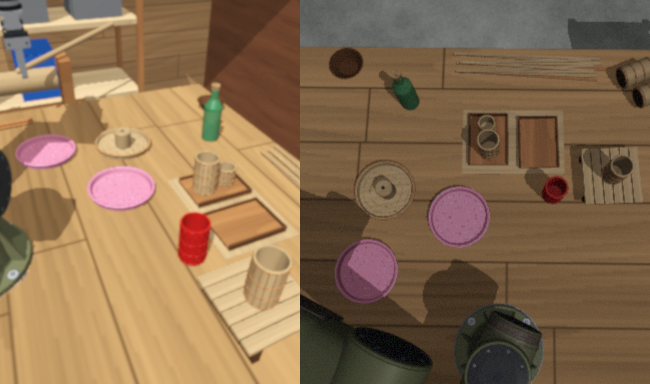

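The plug stands upright with its mark at (384,187), near the centre of the tan tray. The cup stands upright on the stand at (620,170), and the other cups are where they were. I hand in the job.

```bash
python3 -c "
from cell import manip
print(manip.sign_off())"
```

```text
the job is handed in; nothing more can be done
None
```

The job is done and handed in at about 19 s of the 69 s allowed. I moved the tall cup from the right-hand storage tray onto the middle of the slatted stand. Then I took the plug out and stood it near the centre of the tan bamboo tray.

- **Setting down:** I lowered both to a light contact of about 9–10 N before letting go, and the heights matched the given floor levels. Wrist force readings stayed below 10 N throughout.
- **Last pictures:** Both pieces stand upright and the gripper is clear of everything. The other storage tray's two cups, the red cup and the pink trays look unmoved.
- **Disagreement:** My two camera estimates of the round tray's centre differed by about 12 mm sideways. I aimed between them; the plug has about 54 mm of room there, and the final top view shows it well inside.

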